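# Take the spent cell out of the push-and-turn battery case

### The arm

A 7-joint arm with a two-finger parallel gripper is mounted at the origin on the work surface; the furniture and walls round the work are solid. World frame = base frame: x ahead of the robot, y to its left, z up, the work surface at z = 0. Lengths are in m, angles in rad, forces in N, time in s.
With the tool pointing down it reaches from about 0.4 to 0.9 m from the base axis. Payload 5.6 kg.
Tool frame: the origin (TCP) lies midway between the tips of the shut fingers; the grasp point (between the pads) lies 19 mm behind it; z points along the fingers, y is the line along which they close (so a half turn about z gives the same grasp; the last joint's range is limited). The gripper opens to 92 mm and grips with 3 to 60 N. Pads are 20 mm wide; open, the fingers measure 128 mm over their backs; the gripper's body (75 mm by 189 mm) begins 69 mm behind the grasp point.
Start: joints at [-1.255, 0.468, -0.012, 1.603, 0.006, 1.071, -0.056], TCP at [0.228, 0.609, 0.215] pointing down, gripper open.
Joint ranges: [-2.53, 2.53], [-0.31, 2.02], [-1.57, 1.55], [0.28, 2.44], [-1.29, 4.43], [0.15, 1.84], [-2.92, 2.92]. Speed limits (rad/s): [2.57, 2.57, 3.14, 3.14, 3.14, 3.14, 3.14].

### API

Orientations are given as a 3x3 rotation matrix whose columns are the frame's x, y, z axes.
In Python, from station import env, effector, solver, viewer, workorder, search_frame, tip_of gives the robot as it stands. Calls block until the motion is done:
- env.reach(position, orientation): joint-space move of the TCP to a pose.
- env.movel(position, frame=None, rate=0.15): straight line of the TCP; frame=None keeps the orientation; rate is the mean speed in m/s.
- env.goto_joints(angles): joint-space move.
- effector.release() and effector.grasp(squeeze=None): open the fingers fully, or close them until they stop; squeeze is the grip in N (None keeps the last).
- env.pause(seconds).
- solver.inverse_kinematics(position, orientation): joint angles nearest the present ones, or None.
- env.sense(): the state.
- viewer.read_camera(name): name is "scene" or "side" or "wrist"; returns (picture, depth): 400x640x3 uint8, red, green, blue; 400x640 float32, m along the optical axis (not along the pixel's ray), 0 where there is no reading.
- viewer.camera_info(name): a dict with "intrinsics" (3x3 intrinsics, pixels), "eye" and "rotation" of the camera in the world; the wrist camera has in their place "T_tool_cam" (4x4, takes a point from camera to tool coordinates, whose origin is the TCP and whose axes are the flange's). Camera axes: x right, y up, looking along -z (the intrinsics and any distortion apply to the point x, -y, -z); pixel columns grow to the right and rows downward; lengths in m; the calibration is good to about 2 mm. A picture is of the moment at which its call begins: read the wrist's pose just before it. camera_info takes no time and is no camera call.
A pose or a line that the arm cannot do raises env.PlanningError and nothing moves.
- workorder.finish_job(): hands the job in; it is judged then, once.
Trained networks look in the newest picture that a camera, given by its name, has taken for a name from the list of things; names that differ only in an ending like _2 or _b are one class to them, and where a whole thing is asked for, a point or a joint stands for the part that bears it (a point fixed in the world has none). Each returns a list of dicts, best first, with "score" (0 to 1); they miss things now and then, are a little off and sometimes report something else, mostly with a low value. They report only what shows in the picture. A call takes as long as a camera call. They do not tell look-alikes from the thing itself.
- search_frame(camera, name): "at" ([x, y, z] in m, in world coordinates, good to about 4 mm: the middle of the surface that is visible of it).
- tip_of(camera, name): "at" ([x, y, z] in m, in world coordinates, good to about 4 mm: a listed point, or the origin of a listed thing).
The state is a dict: "t": time; "joint_positions": joint angles; "joint_velocities": joint speeds; "tau": joint torques, N m; "ee_pos": TCP position; "tcp_rot": TCP orientation; "wrist_force": force on the tool from outside, world axes, zero at the start; "moment": the same for the moment, N m; "gripper_width": finger opening in m; "grasp_force": force on a finger pad.
Only numpy, scipy, OpenCV 4.12 (cv2) and the standard library are available. Lean on these libraries where they do the work, as an engineer would, in place of code of your own. Each camera call takes 0.05 s, during which the arm holds its last target. There are 200 camera calls.

### The job

Take the spent cell out of the battery case: stand the case fully home in the blue holder so that it cannot turn, let go of it, then take it again by the orange cap, push the cap down against its spring past the catch and, holding it down, twist it anticlockwise (seen from above) until it comes free. Set the cap down the right way up (grip bar on top) in the black tray, then draw out the cell that the spring lifts and stand it upright in the red tray. Leave the empty case upright in the holder, and do not shift or upset the glue pot, the steel pattern weight or the wax block.

Things in the scene. Friction and masses are not known exactly. Their poses are not given: they have to be found in the camera images.
- case_center (a point): centre of the battery case: grey upright block with black top and yellow band, 50 x 50 x 96 mm, about 0.35 kg, loose; underside 48 mm below, top 48 mm above this point; z up, x and y square to its flat sides. To carry it pinch two opposite sides near their top, some 38 mm above this point; the locked cap in its mouth stands 35 mm above the case top
- case_foot (a point): centre of the case's underside, same axes as case_center
- case_mouth (a point): centre of the case top, axes as case_center. Cap locked (red dots): cap x at -70 deg from case x. Push it down over 6 mm (8 is right; at 11 its flange meets the case top), hold down and turn +70 deg (anticlockwise from above; its catch bars the first 65, a stop lies 4 deg beyond) to cap x parallel to case x (green dots); the spring then lifts it and it comes out straight up
- holder_floor (a point): blue square holder bolted down: pocket 55 mm square inside (5 mm bevel at the mouth), outside 74 mm square, on a 100 x 84 mm steel foot plate; fixed. This point is the centre of the pocket's floor, 6 mm above the table; the pocket is 30 mm deep; x and y axes are square to its walls. The case goes in upright in any of the four ways round
- cap_grip (a point): centre of the grip bar of the orange cap: bar 34 mm long (x), 14 mm thick (y), 20 mm high, on a round flange 40 mm across, 4 mm thick, its top 10 mm below this point; z up. Locked, this point is 25 mm above case_mouth. Loose, about 0.16 kg. Pushing it down takes about 10 N to start, 12 N at 8 mm
- cap_foot (a point): centre of the cap's underside, 35 mm below cap_grip, same axes: end of a black shank 27 mm across and 21 mm long under the flange, with two steel lugs at its foot along x, 38 mm over both. The cap stands on it
- cell_center (a point): centre of the spent cell: black cylinder with copper-coloured upper band, 26 mm across, 50 mm high, about 0.08 kg, loose, axis z. At first hidden upright in the case under the cap, on a spring; with the cap off the spring raises it until 21 mm stand out of the case top (this point then 3 mm below case_mouth); pinch it there and draw it straight up
- case_spring (a joint): travel of the spring under the cell in m: 0 with the cap locked, about -0.008 with it pushed down, 0.0315 when the spring has lifted the cell fully
- cap_tray: black open tray 120 x 120 mm, wall 4 mm thick and 16 mm high, fixed; origin at the centre of its underside on the table, inner floor 4 mm above it, x and y axes square to its walls. For the cap
- cell_tray: red open tray, the same size and origin as the black one, fixed. For the cell. Which of the two trays is the nearer one varies
- glue_pot: bystander: grey glue tin with black cap, 71 mm across, 110 mm high; origin at the centre of its underside
- pattern_weight: bystander: turned steel weight 50 mm across, 24 mm high; origin at the centre of its underside
- wax_block: bystander: yellow wax block 30 x 46 x 19 mm; origin at the centre of its underside
There are look-alikes about, which are no part of the job. Of the things that look like the part that bears cap_grip, the largest one is meant.

How it is judged:
By the outcome, as a careful person would: the job done as asked, in the order asked, and still so for the second after the job is handed in, with the robot touching nothing.
It also fails if it takes over 67 s, if anything falls off the work surface, if the arm or the gripper's body presses on something with over 40 N, if the wrist force passes 120 N, or if a joint passes its speed limit or range.

## Working session

There is one attempt and no reset: what is moved stays moved. The work goes in short steps, each a Python script; the robot and the scene stay as the last script left them, time stands still between calls to the robot, and variables do not carry over. Pictures are saved under pics/ and viewed, at most 10 in all, crops included, and the job is handed in when it is done.

```bash
ls; mkdir -p pics
cat > h.py <<'E'
import numpy as np, cv2
from station import env, effector, solver, viewer, workorder, search_frame, tip_of
np.set_printoptions(precision=4,suppress=True)
def R(yaw):  # tool down, tool y axis at angle yaw+90; tool x at yaw
    c,s=np.cos(yaw),np.sin(yaw)
    return np.array([[c,s,0],[s,-c,0],[0,0,-1.]])
def cloud(cam):
    s=env.sense(); p,d=viewer.read_camera(cam); i=viewer.camera_info(cam); K=i["intrinsics"]
    if cam=="wrist":
        T=np.array(i["T_tool_cam"]); Rt=np.array(s["tcp_rot"]); Rc=Rt@T[:3,:3]; e=Rt@T[:3,3]+s["ee_pos"]
    else: Rc=np.array(i["rotation"]); e=np.array(i["eye"])
    v,u=np.mgrid[:400,:640]
    pc=np.stack([(u-K[0][2])/K[0][0]*d,-(v-K[1][2])/K[1][1]*d,-d],-1)
    return p,d,pc@Rc.T+e
def save(n,p): cv2.imwrite(f"pics/{n}.png",cv2.cvtColor(p,cv2.COLOR_RGB2BGR))
E
python3 - <<'E'
from h import *
print({k:v for k,v in viewer.camera_info("scene").items()}); print(viewer.camera_info("wrist"))
s=env.sense(); print(s["ee_pos"],s["tcp_rot"],s["t"])
ims=[]
for c in("scene","side"):
    p,d,X=cloud(c); save(c,p); np.save(f"pics/{c}.npy",X)
    for n in["case_center","case_mouth","holder_floor","cap_grip","cap_tray","cell_tray","glue_pot","pattern_weight","wax_block"]:
        print(c,n,[(np.round(q["at"],3),round(q["score"],2)) for q in tip_of(c,n)])
print(env.sense()["t"])
E
```

```text
pics
{'intrinsics': array([[459.6221,   0.    , 315.6749],
       [  0.    , 459.6221, 203.2394],
       [  0.    ,   0.    ,   1.    ]]), 'eye': array([0.0775, 0.8418, 0.7263]), 'rotation': array([[-0.8645,  0.2981, -0.4046],
       [-0.502 , -0.4742,  0.7233],
       [ 0.0237,  0.8284,  0.5596]])}
{'intrinsics': array([[356.7233,   0.    , 318.4234],
       [  0.    , 356.7233, 201.5013],
       [  0.    ,   0.    ,   1.    ]]), 'T_tool_cam': array([[ 0.0009,  0.9685,  0.2491,  0.0704],
       [ 1.    , -0.0011,  0.0007,  0.0006],
       [ 0.001 ,  0.2491, -0.9685, -0.1705],
       [ 0.    ,  0.    ,  0.    ,  1.    ]])}
[0.2281 0.608  0.2137] [[-0.9363  0.3512 -0.0005]
 [ 0.3512  0.9363 -0.0017]
 [-0.0001 -0.0018 -1.    ]] 0.0
scene case_center []
scene case_mouth []
scene holder_floor []
scene cap_grip [(array([0.566, 0.269, 0.023]), 0.52)]
scene cap_tray []
scene cell_tray []
scene glue_pot [(array([0.654, 0.19 , 0.003]), 0.86)]
scene pattern_weight [(array([0.431, 0.106, 0.001]), 0.48)]
scene wax_block [(array([ 0.406, -0.06 ,  0.002]), 0.68)]
side case_center [(array([0.488, 0.254, 0.047]), 0.57)]
side case_mouth [(array([0.484, 0.251, 0.093]), 0.95), (array([0.485, 0.255, 0.085]), 0.19)]
side holder_floor [(array([ 0.538, -0.047,  0.008]), 0.91)]
side cap_grip [(array([0.489, 0.256, 0.12 ]), 0.78), (array([0.403, 0.274, 0.027]), 0.62), (array([0.567, 0.276, 0.023]), 0.48)]
side cap_tray [(array([ 0.64 , -0.214,  0.003]), 0.97)]
side cell_tray [(array([ 0.476, -0.221, -0.   ]), 0.75)]
side glue_pot [(array([0.652, 0.191, 0.   ]), 0.74)]
side pattern_weight [(array([ 0.433,  0.105, -0.002]), 0.89)]
side wax_block [(array([ 0.478, -0.224,  0.001]), 0.71), (array([ 0.408, -0.062, -0.004]), 0.51)]
1.0
```

View pics/side.png

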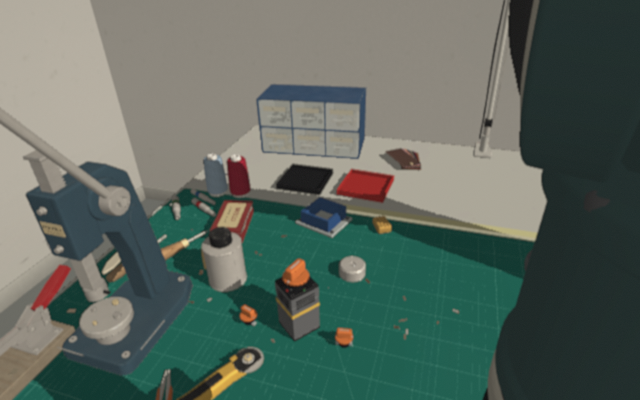

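View pics/scene.png

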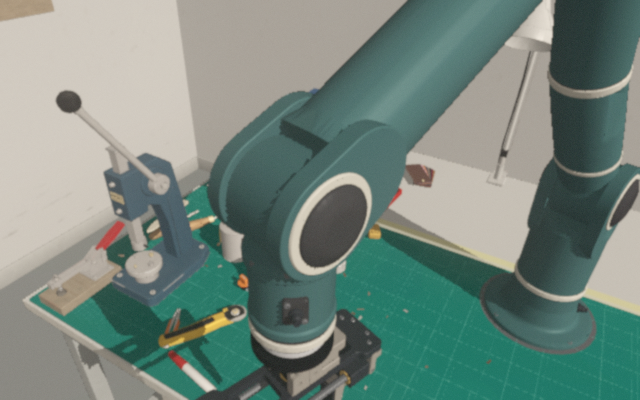

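The side view shows the case with the large orange cap at (298,300), small look-alike caps at (248,315) and (344,337), the blue holder at (323,215), and the black and red trays at (305,178) and (365,185). In the scene view the arm hides most of it. Next I'll look from the wrist.

Run:
```python
from h import *
def look(n,xy,z,yaw,names):
    env.reach([*xy,z],R(yaw)); p,d,X=cloud("wrist"); save(n,p); np.save(f"pics/{n}.npy",X)
    s=env.sense(); print(n,s["t"],s["ee_pos"],s["joint_positions"])
    for m in names: print(m,[(np.round(q["at"],3),round(q["score"],2)) for q in tip_of("wrist",m)])
look("w_case",(0.487,0.254),0.27,np.radians(117),["case_mouth","cap_grip"])
look("w_hold",(0.54,-0.06),0.27,np.radians(84),["holder_floor","cap_tray","cell_tray","wax_block"])
a=cv2.imread("pics/w_case.png");b=cv2.imread("pics/w_hold.png")
cv2.imwrite("pics/both.png",cv2.resize(np.vstack([a,b]),(480,600),interpolation=cv2.INTER_AREA))
```

```text
w_case 2.675 [0.4863 0.2557 0.2696] [-0.7969  0.2416  0.3006  1.8068 -0.0798  1.1054  0.0056]
case_mouth []
cap_grip [(array([0.57 , 0.276, 0.026]), 0.87), (array([0.402, 0.268, 0.026]), 0.72), (array([0.49 , 0.253, 0.115]), 0.69)]
w_hold 4.0333 [ 0.5403 -0.0577  0.2698] [-0.448   0.246   0.5896  1.8347 -0.1527  1.1063  0.0957]
holder_floor [(array([ 0.534, -0.046,  0.009]), 0.78)]
cap_tray [(array([ 0.64 , -0.216,  0.002]), 0.93)]
cell_tray [(array([ 0.478, -0.223, -0.002]), 0.74)]
wax_block [(array([ 0.402, -0.056, -0.003]), 0.85)]
```

View pics/both.png

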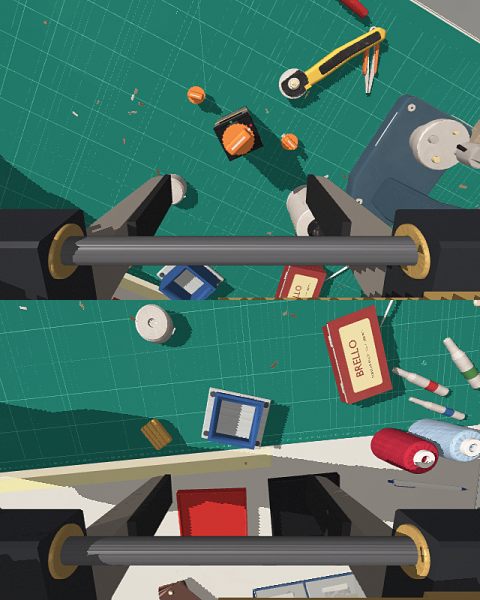

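Top half: large cap on the case at (238,137), small look-alikes at (197,95) and (289,141). Bottom half: holder at (235,415), red tray (212,510), black tray (305,505), weight (155,322), wax (157,433). Next I'll fit positions and yaws from depth.

```bash
cat > fit.py <<'E'
from h import *
def rect(X,m):
    P=X[m][:,:2]; (c,wh,a)=cv2.minAreaRect((P*1000).astype(np.float32)); return np.array(c)/1000,np.array(wh),a,len(P),P
E
python3 - <<'E'
from fit import *
X=np.load("pics/w_case.npy"); p=cv2.imread("pics/w_case.png")[...,::-1].astype(int)
near=np.hypot(X[...,0]-.488,X[...,1]-.254)<.05
z=X[...,2]
h,e=np.histogram(z[near],bins=np.arange(0,.15,.004)); print([(round(b,3),n) for b,n in zip(e,h) if n>20])
for lo,hi in((.088,.103),(.090,.099)): print("case",rect(X,near&(z>lo)&(z<hi))[:4])
m=near&(z>.122)&(z<.14); r=rect(X,m); print("bar",r[:4])
print("z case",np.median(z[near&(z>.088)&(z<.103)]),"bar",np.median(z[m]))
X=np.load("pics/w_hold.npy"); p=cv2.imread("pics/w_hold.png")[...,::-1].astype(int);z=X[...,2]
near=np.hypot(X[...,0]-.536,X[...,1]+.047)<.07
h,e=np.histogram(z[near],bins=np.arange(-.02,.06,.004)); print([(round(b,3),n) for b,n in zip(e,h) if n>20])
for lo,hi in((.030,.042),(.033,.039)): print("hold",rect(X,near&(z>lo)&(z<hi))[:4])
E
```

```text
[(np.float64(0.0), np.int64(1295)), (np.float64(0.056), np.int64(33)), (np.float64(0.068), np.int64(28)), (np.float64(0.072), np.int64(53)), (np.float64(0.076), np.int64(29)), (np.float64(0.08), np.int64(30)), (np.float64(0.084), np.int64(44)), (np.float64(0.088), np.int64(37)), (np.float64(0.092), np.int64(388)), (np.float64(0.096), np.int64(693)), (np.float64(0.108), np.int64(582)), (np.float64(0.112), np.int64(169)), (np.float64(0.116), np.int64(28)), (np.float64(0.12), np.int64(24)), (np.float64(0.124), np.int64(36)), (np.float64(0.128), np.int64(480)), (np.float64(0.132), np.int64(84))]
case (array([0.4848, 0.2563]), array([49.9321, 50.4246]), 52.56024169921875, 1118)
case (array([0.4848, 0.2563]), array([49.9294, 50.3282]), 52.56435775756836, 1099)
bar (array([0.4848, 0.2566]), array([33.6062, 14.2104]), 72.50833892822266, 617)
z case 0.0962872345575237 bar 0.13104885252927367
[(np.float64(-0.004), np.int64(2124)), (np.float64(0.0), np.int64(2160)), (np.float64(0.004), np.int64(3141)), (np.float64(0.008), np.int64(280)), (np.float64(0.012), np.int64(65)), (np.float64(0.016), np.int64(58)), (np.float64(0.02), np.int64(61)), (np.float64(0.024), np.int64(59)), (np.float64(0.028), np.int64(179)), (np.float64(0.032), np.int64(1002)), (np.float64(0.036), np.int64(829))]
hold (array([ 0.5352, -0.0446]), array([74.2302, 74.171 ]), 72.74462127685547, 1977)
hold (array([ 0.5352, -0.0446]), array([74.2222, 74.171 ]), 72.74462127685547, 1671)
```

Run:
```python
from h import *
y0,y1=np.radians(52.56),np.radians(72.74)
C=np.array([.4848,.2563]); H=np.array([.5352,-.0446])
env.reach([*C,.19],R(y0)); env.movel([*C,.067],rate=.12)
effector.grasp(40); s=env.sense(); print(s["t"],s["gripper_width"],s["grasp_force"],s["wrist_force"],s["ee_pos"])
env.movel([*C,.150],rate=.15); s=env.sense(); print(s["wrist_force"],s["gripper_width"])
env.movel([*H,.150],R(y1),rate=.2)
env.movel([*H,.108],rate=.1); s=env.sense(); F0=np.array(s["wrist_force"]); print(s["t"],F0,s["ee_pos"])
for z in np.arange(.102,.0735,-.005):
    env.movel([*H,z],rate=.05); s=env.sense(); f=np.array(s["wrist_force"])-F0; print(round(z,3),f,s["moment"],s["ee_pos"])
    if f[2]>12: break
print(s["t"])
```

```text
7.3667 0.04957024044975763 39.96566193178296 [0.3704 0.176  0.2219] [0.4851 0.2562 0.0671]
[ 0.4817 -0.8681 -5.3038] 0.04959967428640928
10.3083 [ 0.2686 -0.1196 -5.5573] [ 0.5354 -0.0445  0.108 ]
0.102 [-1.1704 -0.0296 -0.2512] [-0.0825  0.0788 -0.0343] [ 0.5352 -0.0446  0.1021]
0.097 [-0.6831 -0.0123  0.6494] [-0.0474  0.1081  0.0481] [ 0.535  -0.0446  0.0967]
0.092 [-0.563   0.023  -0.4003] [-0.1169  0.0947  0.0491] [ 0.5349 -0.0446  0.0916]
0.087 [-0.1506 -0.1182  0.4155] [-0.0912  0.0839  0.0118] [ 0.5349 -0.0446  0.0866]
0.082 [-0.6849 -0.3473 -0.7141] [-0.0383  0.0919 -0.0114] [ 0.5349 -0.0446  0.0816]
0.077 [ 0.1494  0.0223 -0.646 ] [-0.0943  0.0789  0.044 ] [ 0.5349 -0.0446  0.0766]
11.825
```

Run:
```python
from fit import *
H=np.array([.5352,-.0446])
for z in (.0745,.073,.072,.071):
    env.movel([*H,z],rate=.05); s=env.sense(); print(z,s["wrist_force"],s["ee_pos"])
    if s["wrist_force"][2]>4: break
effector.release()
env.movel([*H,.16],rate=.2); env.reach([*H,.27],R(np.radians(92.7)))
p,d,X=cloud("wrist"); save("w2",p); s=env.sense(); print(s["t"],s["wrist_force"]); z=X[...,2]
near=np.hypot(X[...,0]-H[0],X[...,1]-H[1])<.06
for n,lo,hi in(("bar",.131,.143),("case",.097,.107),("rim",.031,.041)):
    m=near&(z>lo)&(z<hi); print(n,rect(X,m)[:4],np.median(z[m]))
cv2.imwrite("pics/w2c.png",cv2.resize(cv2.imread("pics/w2.png")[80:300,200:440],None,fx=2,fy=2))
```

```text
0.0745 [-0.6352 -0.152  -7.0784] [ 0.5351 -0.0446  0.0744]
0.073 [ 0.5752 -0.2959 -4.4644] [ 0.5354 -0.0446  0.0731]
0.072 [-1.2281 -0.5964  5.9958] [ 0.5355 -0.0446  0.073 ]
14.4917 [-0.8572  0.1895  1.0631]
bar (array([ 0.535 , -0.0444]), array([13.3108, 34.0039]), 2.8836183547973633, 605) 0.13710634696721824
case (array([ 0.5352, -0.0443]), array([50.1984, 49.9038]), 72.87834167480469, 1134) 0.10229183801556999
rim (array([ 0.5354, -0.0445]), array([74.1536, 74.2469]), 72.70812225341797, 1238) 0.035866476650771084
```

View pics/w2c.png

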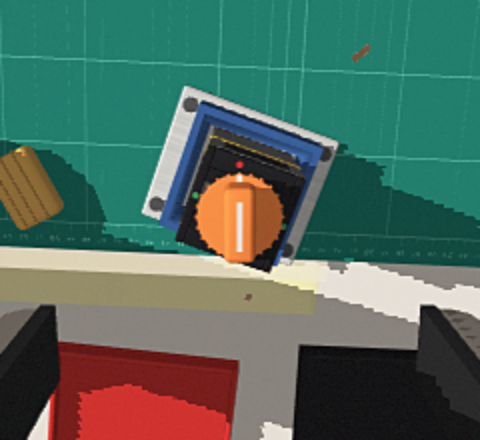

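The picture shows the case seated in the blue holder and the cap locked, with its mark at the red dot (240,170). The case top height of 0.102 m confirms it is fully home. Next: grip the cap, push it down and twist.

Run:
```python
from h import *
C=np.array([.535,-.0444]); a=92.88
env.reach([*C,.17],R(np.radians(a))); env.movel([*C,.119],rate=.12)
effector.grasp(55); s=env.sense(); print(s["t"],s["gripper_width"],s["grasp_force"],s["wrist_force"],s["ee_pos"])
for z in (.116,.1125,.1103):
    env.movel([*C,z],rate=.04); s=env.sense(); print(z,s["wrist_force"],s["ee_pos"])
t=a
for k in range(1,9):
    t=a+min(10*k,76)
    env.reach([*C,.1103],R(np.radians(t))); s=env.sense(); r=s["tcp_rot"]
    print(t,np.degrees(np.arctan2(r[1][0],r[0][0])),s["wrist_force"],s["moment"],s["ee_pos"],s["t"])
    if abs(s["moment"][2])>3: break
```

```text
16.7083 0.013573221857063835 54.99520719051361 [ 0.443   0.5016 -1.2764] [ 0.5352 -0.0443  0.119 ]
0.116 [-0.9359  0.3642  8.1645] [ 0.5356 -0.0444  0.1169]
0.1125 [-1.2969  0.1248  8.9415] [ 0.5356 -0.0444  0.1136]
0.1103 [-1.5478  0.4744  9.6936] [ 0.5357 -0.0444  0.1115]
102.88 102.90483707914107 [-1.3091 -0.694   8.6568] [-0.0276  0.386   0.0365] [ 0.5361 -0.0446  0.1117] 17.725
112.88 112.8998459184735 [0.1619 0.2069 9.6887] [0.0433 0.2597 0.0639] [ 0.5364 -0.0446  0.1119] 17.9917
122.88 122.90046217366053 [0.1715 0.0413 9.8413] [0.0317 0.1342 0.058 ] [ 0.5365 -0.0446  0.1119] 18.2583
132.88 132.89925576419307 [-0.0757 -0.1973 10.1642] [0.0395 0.1475 0.0278] [ 0.5366 -0.0446  0.1119] 18.5333
142.88 142.90043053956452 [-0.3677 -0.1602  8.5821] [0.0023 0.1686 0.086 ] [ 0.5366 -0.0446  0.1119] 18.8083
152.88 152.8958871238609 [-0.2941  0.751   9.3174] [ 0.0386  0.1215 -0.0146] [ 0.5366 -0.0446  0.112 ] 19.0833
162.88 162.89274070496143 [ 0.1449 -0.0849  9.4971] [0.0271 0.0999 0.0059] [ 0.5366 -0.0447  0.112 ] 19.3583
168.88 168.87057873584163 [-0.6615 -0.6844  9.0736] [-0.0945  0.0345  0.0136] [ 0.5367 -0.0449  0.112 ] 19.6083
```

Run:
```python
from h import *
C=np.array([.535,-.0444])
for z in (.114,.117,.120,.123,.127,.132,.138,.145):
    env.movel([*C,z],rate=.05); s=env.sense(); print(z,s["wrist_force"],s["moment"],s["ee_pos"],s["gripper_width"],s["t"])
    if s["wrist_force"][2]<-8: break
```

```text
0.114 [-0.5547 -0.8286  8.7507] [-0.0868  0.1491  0.03  ] [ 0.5367 -0.0449  0.1158] 0.013312622620876407 19.8583
0.117 [ 0.0504 -0.4745  9.1777] [-0.1069  0.0699 -0.0332] [ 0.5366 -0.0449  0.1187] 0.01365267742158192 20.1083
0.12 [-0.4902 -0.5305  8.8058] [-0.0995 -0.0238  0.0207] [ 0.5364 -0.0448  0.1215] 0.013905918503514882 20.3583
0.123 [ 0.6585 -0.5106  5.7954] [-0.153 -0.189 -0.043] [ 0.5364 -0.0447  0.1244] 0.013291452811728577 20.6083
0.127 [ 1.3029 -0.6242  5.451 ] [-0.1713 -0.3969  0.0568] [ 0.5363 -0.0447  0.1283] 0.01343279796320926 20.8583
0.132 [ 1.3259 -0.8783  4.3509] [-0.1812 -0.6032  0.0016] [ 0.536  -0.0446  0.133 ] 0.013554981442117793 21.1083
0.138 [ 1.828  -0.9242  3.2539] [-0.0809 -0.5461  0.0376] [ 0.5353 -0.0444  0.1383] 0.013211199405506581 21.375
0.145 [-1.7318  0.1482  0.5606] [ 0.0527  0.3146 -0.0315] [ 0.5338 -0.0443  0.1447] 0.013160427535967781 21.6667
```

Run:
```python
from fit import *
env.movel([.535,-.0444,.22],rate=.15); s=env.sense(); print(s["wrist_force"],s["gripper_width"],s["t"])
X=np.load("pics/side.npy").reshape(-1,3); P=cv2.imread("pics/side.png")[...,::-1].reshape(-1,3).astype(int)
for n,c in(("cap",(.64,-.215)),("cell",(.477,-.222))):
    q=X[(np.hypot(X[:,0]-c[0],X[:,1]-c[1])<.19)&(X[:,2]>.05)&(X[:,2]<.4)]-[*c,0]
    a=np.degrees(np.arctan2(q[:,1],q[:,0]))//30*30
    for k in np.unique(a):
        w=q[a==k]; print(n,k,len(w),np.hypot(w[:,0],w[:,1]).min(),w[:,2].max())
b=P.sum(1)<90
r=(P[:,0]>110)&(P[:,1]<60)&(P[:,2]<60)
for n,c,m in(("cap",(.64,-.215),b),("cell",(.477,-.222),r)):
    k=m&(np.abs(X[:,0]-c[0])<.09)&(np.abs(X[:,1]-c[1])<.09)&(X[:,2]<.03); print(n,rect(X,k)[:4])
```

```text
[-0.2038 -0.7736 -1.5262] 0.01344617838122762 22.3167
cap -150.0 1 0.18855253257528795 0.1670493854289452
cap -120.0 1283 0.15198455112163128 0.16916558900946044
cap -90.0 1213 0.14106698036908305 0.1690277733694457
cap -60.0 490 0.16475523527327737 0.16829445026208328
cap 30.0 383 0.14939048155991333 0.10741064893505153
cell -90.0 517 0.16507754213414672 0.16880637819672906
cell -60.0 239 0.16968807686485726 0.16836028945242382
cap (array([ 0.6369, -0.2113]), array([118.1984, 124.076 ]), 1.0481600761413574, 757)
cell (array([ 0.4749, -0.2206]), array([123.9432, 118.0333]), 86.02249145507812, 978)
```

Run:
```python
from fit import *
T=np.array([.638,-.213]); 
env.movel([*T,.16],R(np.radians(100)),rate=.25); env.movel([*T,.05],rate=.15)
F0=env.sense()["wrist_force"][2]
for z in np.arange(.038,.024,-.002):
    env.movel([*T,z],rate=.06); s=env.sense(); f=s["wrist_force"][2]-F0; print(round(z,3),f,s["ee_pos"])
    if f>3: break
effector.release(); env.movel([*T,.16],rate=.2); print(env.sense()["t"])
H=[.535,-.0444]
env.reach([H[0]-.005,H[1]-.03,.27],R(np.radians(84)))
p,d,X=cloud("wrist"); save("w3",p); z=X[...,2]; print(env.sense()["t"])
near=np.hypot(X[...,0]-H[0],X[...,1]-H[1])<.05
h,e=np.histogram(z[near],bins=np.arange(.09,.14,.003)); print([(round(float(b),3),int(n)) for b,n in zip(e,h) if n>10])
m=near&(z>.112)&(z<.135); print("cell",rect(X,m)[:4],np.median(z[m]))
m=near&(z>.097)&(z<.107); print("case",rect(X,m)[:4])
for n in("cell_center","cap_grip"): print(n,[(np.round(q["at"],3),round(q["score"],2)) for q in tip_of("wrist",n)])
```

```text
0.038 -0.5612873950303516 [ 0.6377 -0.2129  0.0377]
0.036 0.9977662566585114 [ 0.638 -0.213  0.036]
0.034 0.11452878093103713 [ 0.6379 -0.213   0.0339]
0.032 -0.029786371557386282 [ 0.6379 -0.2129  0.0318]
0.03 5.9334452068402435 [ 0.6384 -0.2131  0.0309]
27.9083
28.8
[(0.09, 36), (0.093, 17), (0.096, 47), (0.099, 562), (0.102, 1163), (0.12, 87), (0.123, 564), (0.126, 13)]
cell (array([ 0.5354, -0.0441]), array([25.137 , 25.7515]), 83.2481689453125, 684) 0.12389291900554553
case (array([ 0.5352, -0.0443]), array([50.1078, 49.9332]), 75.92609405517578, 1760)
cell_center [(array([ 0.542, -0.046,  0.101]), 0.77), (array([0.431, 0.112, 0.008]), 0.21)]
cap_grip [(array([ 0.643, -0.213,  0.038]), 0.84)]
```

View pics/w3.png

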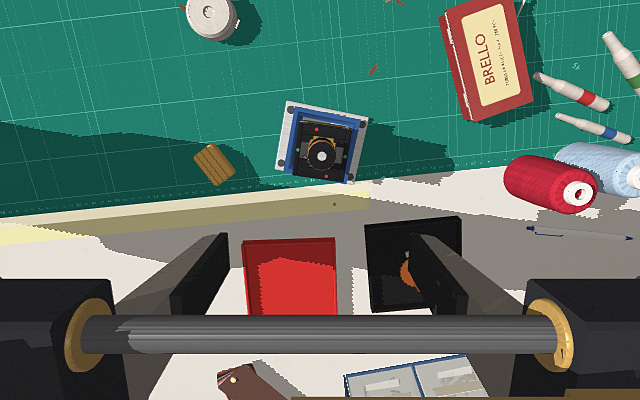

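The cap is in the black tray at (408,270) and the cell shows in the case mouth at (322,156). Next I'll draw out the cell.

Run:
```python
from fit import *
C=np.array([.5353,-.0442]); a=R(np.radians(76))
env.reach([*C,.17],a); env.movel([*C,.1065],rate=.12)
effector.grasp(25); s=env.sense(); print(s["t"],s["gripper_width"],s["grasp_force"],s["wrist_force"],s["ee_pos"])
for z in(.12,.14,.16,.20):
    env.movel([*C,z],rate=.08); s=env.sense(); print(z,s["wrist_force"],s["gripper_width"])
T=np.array([.476,-.221])
env.movel([*T,.16],R(np.radians(66)),rate=.25); env.movel([*T,.05],rate=.15)
F0=env.sense()["wrist_force"][2]
for z in np.arange(.043,.026,-.002):
    env.movel([*T,z],rate=.06); s=env.sense(); f=s["wrist_force"][2]-F0; print(round(z,3),f,s["ee_pos"])
    if f>3: break
effector.release(); env.movel([*T,.17],rate=.2); print(env.sense()["t"])
env.reach([.50,-.08,.32],R(np.radians(80)))
p,d,X=cloud("wrist"); save("w4",p); z=X[...,2]; print(env.sense()["t"])
for n,c in(("case",C),("cell",T),("cap",(.638,-.213))):
    near=np.hypot(X[...,0]-c[0],X[...,1]-c[1])<.035
    if n!="case": near&=z>.035
    print(n,z[near].max() if near.any() else None, near.sum() and X[near].mean(0))
p,d,X=cloud("side"); save("s4",p)
for n in("cell_center","cap_grip","case_mouth","glue_pot","pattern_weight","wax_block"): print(n,[(np.round(q["at"],3),round(q["score"],2)) for q in tip_of("side",n)])
a=cv2.imread("pics/w4.png");b=cv2.resize(cv2.imread("pics/s4.png")[130:330,200:520],(640,400))
cv2.imwrite("pics/fin.png",cv2.resize(np.vstack([a,b]),(480,600)))
```

```text
31.0917 0.02513786952844048 24.97913271188736 [ 0.0262 -0.2902  0.5351] [ 0.5353 -0.0442  0.1065]
0.12 [-0.5387 -0.5404 -0.45  ] 0.0252959661279807
0.14 [0.21   0.2295 0.9281] 0.02501221371727751
0.16 [-0.6139  0.732  -0.2231] 0.025134328316979766
0.2 [ 0.0314  0.3725 -0.9727] 0.025193289582826715
0.043 0.31213003322915545 [ 0.4761 -0.2209  0.0432]
0.041 -0.4073463822620469 [ 0.476 -0.221  0.041]
0.039 -0.5013988391514734 [ 0.4759 -0.221   0.0389]
0.037 0.6384964021408683 [ 0.4759 -0.221   0.0368]
0.035 9.569375442355884 [ 0.4767 -0.2213  0.036 ]
37.8167
38.7083
case 0.43491297762583664 [ 0.5404 -0.0596  0.3838]
cell 0.0565631627890128 [ 0.4766 -0.2181  0.0516]
cap 0.05099602483572613 [ 0.6373 -0.1984  0.0449]
cell_center [(array([ 0.477, -0.222,  0.027]), 0.7), (array([ 0.54 , -0.043,  0.01 ]), 0.29)]
cap_grip [(array([ 0.645, -0.215,  0.037]), 0.74), (array([0.571, 0.274, 0.022]), 0.52)]
case_mouth [(array([ 0.535, -0.05 ,  0.102]), 0.92)]
glue_pot [(array([ 0.653,  0.187, -0.001]), 0.79)]
pattern_weight [(array([ 0.433,  0.105, -0.001]), 0.97)]
wax_block [(array([ 0.406, -0.06 , -0.003]), 0.71), (array([ 0.639, -0.213,  0.002]), 0.39)]
```

View pics/fin.png

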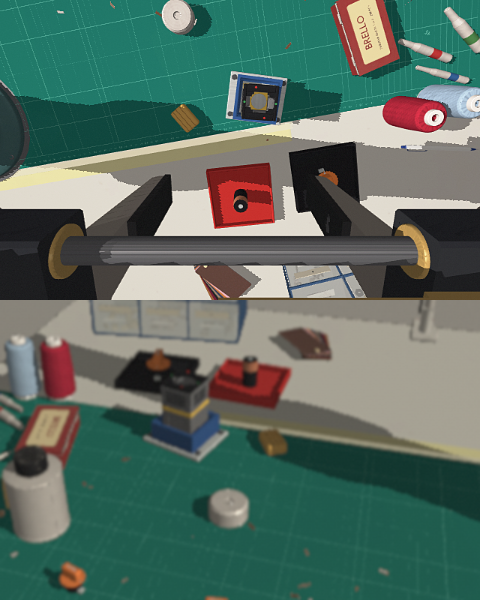

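The cell stands upright in the red tray (240,200), the cap is upright in the black tray (157,357, lower half), and the empty case stands in the holder (185,400). The bystanders have not moved.

```bash
python3 -c "
from h import *
print(workorder.finish_job())"
```

```text
the job is handed in; nothing more can be done
None
```

The job is done and handed in at about 39 s on the robot's clock: the cap is upright in the black tray, the cell upright in the red tray, the empty case upright in the holder, and the glue pot, weight and wax block are where they started.

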